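# Lay the bars on a toy xylophone in order of length

## Robot

A 6-joint arm with a two-finger parallel gripper is mounted at the origin on a cart in front of the work surface, level with it; the furniture and walls round the work are solid. World frame = base frame: x ahead of the robot, y to its left, z up, the work surface at z = 0. Lengths are in m, angles in rad, forces in N, time in s.
With the tool pointing down it reaches from about 0.275 to 0.85 m from the base axis. Payload 5.2 kg.
Tool frame: the origin (TCP) lies at the very end of the fingers, on their centre line; the grasp point (between the pads) lies 19 mm behind it (ctrl.hold_point_z is the z of the grasp point in the tool frame, in m); z points along the fingers, y is the line along which they close (so a half turn about z gives the same grasp; the last joint's range is limited). The gripper opens to 85 mm and grips with 20 to 120 N. Pads are 22 mm wide; open, the fingers measure 114 mm over their backs; the gripper's body (76 mm by 85 mm) begins 54 mm behind the grasp point. The pads swing forward as they close: fully open they stand 13 mm farther back than shut.
Start: joints at [1.1, 0.259, 1.535, -0, 1.348, -0.203], TCP at [0.146, 0.53, 0.231] pointing down, gripper open.
Joint ranges: [-3.14, 3.14], [-0.91, 2.08], [0.19, 2.58], [-1.22, 4.36], [0.22, 2.71], [-3.12, 3.12]. Speed limits (rad/s): [2.57, 2.57, 3.14, 3.14, 3.14, 3.14].

## Interface

Orientations are given as a unit quaternion [w, x, y, z].
In Python, from cell import ctrl gives the robot as it stands.
- The arm moves only by the tool servo_tool, never from a script. Its argument "commands" is a list of rows, each a list of 4 numbers: the shift along the tool's x, y, z in units of 50 mm (1.0 is 50 mm), then the turn about the tool's z in units of 8 degrees (1.0 is 8 degrees). A call has 1 to 5 rows; each row shifts and turns the commanded pose from where the row before left it, along the tool's axes as they then stand; what a row does not reach is not made up. A row lasts 1/8 s, in which the tool goes at most 62.5 mm and 10.7 degrees, less where a joint would pass 70% of its speed; a pose out of reach is approached as far as the arm can. A call is refused whole if a number of a shift passes 1 or a number of a turn 1, either way. A call with a gripper value outside its range is refused whole. "fingers" is the finger opening in mm, from 0 to 85.4, set as the call begins (left out, the last holds). The fingers move at their own pace and stop on an object; "force" is the grip in N (left out, the last holds). Time passes only in rows, so rows that do not move let the fingers close. It gives the time, the measured TCP pose, the force, the opening and the grip force at its end, in the units of the state.
- ctrl.sense(): the state, without advancing time (a new reading comes with each control period).
- ctrl.read_camera(name): name is "scene" or "top" or "wrist"; returns a dict with "image" (400x640x3 uint8, red, green, blue), "fx", "fy", "cx", "cy" (pixels), "world_from_camera" (4x4, takes a point from camera to world coordinates). Camera axes: x right, y up, looking along -z (the intrinsics and any distortion apply to the point x, -y, -z); pixel columns grow to the right and rows downward; lengths in m; the calibration is good to about 2 mm. The wrist camera is an equidistant fisheye: a pixel r from the principal point sees the ray r / f radians off the axis. A picture is of the moment at which its call begins. There is no depth.
- ctrl.close_job(): hands the job in; it is judged then, once.
The state is a dict: "time_s": time; "qpos": joint angles; "qd": joint speeds; "effort": joint torques, N m; "eef_pos": TCP position; "tool_rot": TCP orientation; "wrist_force": force on the tool from outside, world axes, zero at the start; "ft_torque": the same for the moment, N m; "finger_gap": opening from 0.0 (shut) to 1.0 (fully open); "grip_force": force on a finger pad.
Only numpy, scipy, OpenCV 4.12 (cv2) and the standard library are available. Lean on these libraries where they do the work, as an engineer would, in place of code of your own. Each camera call takes 0.05 s, during which the arm holds its last target. There are 200 camera calls.

## Task

Fit the four loose wooden bars to the toy xylophone frame in order of length, the longest at the frame's wide end and the shortest at its narrow end. Lay each bar flat and square across both rails, between its pins and centred so that it sticks out equally on both sides. Leave the sanding block and the glue bottle where they are.

Things in the scene. Friction and masses are not known exactly. Their poses are not given: they have to be found in the camera images.
- bar_1: The longest of four loose, plain wooden toy-xylophone bars, 175 mm long, 28 mm wide, 20 mm thick, lying flat on the bench. Origin: centre of its underside; x runs along its length, y across its width, z up. The two ends are alike, so it may lie either way round.
- bar_2: The second longest of four loose, plain wooden toy-xylophone bars, 150 mm long, 28 mm wide, 20 mm thick, lying flat on the bench. Origin: centre of its underside; x runs along its length, y across its width, z up. The two ends are alike, so it may lie either way round.
- bar_3: The third longest (second shortest) of four loose, plain wooden toy-xylophone bars, 125 mm long, 28 mm wide, 20 mm thick, lying flat on the bench. Origin: centre of its underside; x runs along its length, y across its width, z up. The two ends are alike, so it may lie either way round.
- bar_4: The shortest of four loose, plain wooden toy-xylophone bars, 100 mm long, 28 mm wide, 20 mm thick, lying flat on the bench. Origin: centre of its underside; x runs along its length, y across its width, z up. The two ends are alike, so it may lie either way round.
- rest_1: The rest first, at the wide end of the frame (fixed, dark wood; rails 13 mm wide, closer at the narrow end): two grey felt pads 108 mm apart, one on each rail, each between two upright pins standing 10 mm, 42 mm clear between them. Rests are 70 mm apart. Origin: midway between the pads at felt-top height, 42 mm above the bench (open below); x along the row to the narrow end, y across the rails, as a bar lies.
- rest_2: The rest second from the wide end (fixed, dark wood; rails 13 mm wide, closer at the narrow end): two grey felt pads 93 mm apart, one on each rail, each between two upright pins standing 10 mm, 42 mm clear between them. Rests are 70 mm apart. Origin: midway between the pads at felt-top height, 42 mm above the bench (open below); x along the row to the narrow end, y across the rails, as a bar lies.
- rest_3: The rest third from the wide end (next to last) (fixed, dark wood; rails 13 mm wide, closer at the narrow end): two grey felt pads 78 mm apart, one on each rail, each between two upright pins standing 10 mm, 42 mm clear between them. Rests are 70 mm apart. Origin: midway between the pads at felt-top height, 42 mm above the bench (open below); x along the row to the narrow end, y across the rails, as a bar lies.
- rest_4: The rest last, at the narrow end of the frame (fixed, dark wood; rails 13 mm wide, closer at the narrow end): two grey felt pads 62 mm apart, one on each rail, each between two upright pins standing 10 mm, 42 mm clear between them. Rests are 70 mm apart. Origin: midway between the pads at felt-top height, 42 mm above the bench (open below); x along the row to the narrow end, y across the rails, as a bar lies.
- sanding_block: Bystander: brown sanding block, 63 x 101 x 34 mm, lying beyond the frame, near the vice. Origin: centre of its underside.
- wood_glue: Bystander: white glue bottle with an orange spout, 58 mm across, 187 mm tall, standing at the left front of the bench. Origin: centre of its underside; z up.
Mind the look-alikes: they are no part of the job. What is shaped like the bar_4 but green is not meant.

How it is judged:
At the end, for the whole second after the job is handed in: Each bar lies flat (tilt under 0.08 rad) on the felt of its own rest (height within 4 mm), longest at the wide end down to shortest at the narrow end, its centre within 14 mm of the rest's centre, its length within 0.17 rad of square across the row, all at rest (horizontal distance between bar_1 and rest_1 below 0.014 m and z of bar_1 in the frame of rest_1 between -0.004 and 0.004 m and angle between each of bar_1, bar_2, bar_3, bar_4's own z axis and vertical below 0.08 rad and angle between the x axis of bar_1 and the y axis of rest_1, either way round below 0.17 rad and linear speed of each of bar_1, bar_2, bar_3, bar_4 below 0.01 m/s and horizontal distance between bar_2 and rest_2 below 0.014 m and z of bar_2 in the frame of rest_2 between -0.004 and 0.004 m and angle between the x axis of bar_2 and the y axis of rest_2, either way round below 0.17 rad and horizontal distance between bar_3 and rest_3 below 0.014 m and z of bar_3 in the frame of rest_3 between -0.004 and 0.004 m and angle between the x axis of bar_3 and the y axis of rest_3, either way round below 0.17 rad and horizontal distance between bar_4 and rest_4 below 0.014 m and z of bar_4 in the frame of rest_4 between -0.004 and 0.004 m and angle between the x axis of bar_4 and the y axis of rest_4, either way round below 0.17 rad); the robot touches nothing.
It fails at once if the sanding block is shifted more than 30 mm (distance of sanding_block from where it was at the start of the episode above 0.03 m).
It fails at once if the glue bottle is shifted more than 30 mm or knocked over (distance of wood_glue from where it was at the start of the episode above 0.03 m or angle between wood_glue's own z axis and vertical above 0.4 rad).
It also fails if it takes over 106 s, if anything falls off the work surface, if the arm or the gripper's body presses on something with over 40 N, if the wrist force passes 120 N, or if a joint passes its speed limit or range.

## Working session

There is one attempt and no reset: what is moved stays moved. The work goes in short steps, Python scripts to look and compute and a tool call to move; the robot and the scene stay as the last step left them, time stands still between calls to the robot, and variables do not carry over. Pictures are saved under pics/ and viewed, at most 14 in all, crops included, and the job is handed in when it is done.

Besides the shell and the picture viewer there is one more tool, called after "Call:" by a JSON object that holds its "api" and its "payload". servo_tool: Moves the arm, as the interface text tells. Its arguments: {"type":"object","properties":{"commands":{"type":"array","items":{"type":"array","items":{"type":"number"}}},"fingers":{"type":"number"},"force":{"type":"number"}},"required":["commands"]}

```bash
mkdir -p pics; ls
python3 - <<'E'
from cell import ctrl
import cv2,numpy as np
for n in("top","scene"):
    c=ctrl.read_camera(n); cv2.imwrite(f"pics/{n}0.png",c["image"][:,:,::-1])
    print(n,c["fx"],c["fy"],c["cx"],c["cy"],np.round(c["world_from_camera"],4).tolist(),[k for k in c])
s=ctrl.sense();print(s,ctrl.hold_point_z)
E
```

```text
pics
top 429.7241469394656 429.7241469394656 320.83876447640154 195.56021071975468 [[0.0213, 0.9969, -0.0752, 0.4573], [-0.9998, 0.0212, -0.0025, 0.0364], [-0.0009, 0.0753, 0.9972, 1.2237], [0.0, 0.0, 0.0, 1.0]] ['image', 'fx', 'fy', 'cx', 'cy', 'world_from_camera']
scene 471.6928083580146 471.6928083580146 320.84694602795435 203.0441195595702 [[0.7929, 0.3545, -0.4956, -0.2023], [-0.609, 0.4862, -0.6267, -0.9226], [0.0188, 0.7987, 0.6014, 0.9538], [0.0, 0.0, 0.0, 1.0]] ['image', 'fx', 'fy', 'cx', 'cy', 'world_from_camera']
{'time_s': 0.1, 'qpos': array([ 1.10020441e+00,  2.59261687e-01,  1.53593933e+00, -1.46132617e-05,
        1.34801734e+00, -2.02784754e-01]), 'qd': array([ 0.00088186, -0.00111903, -0.00506289, -0.00098208, -0.00027684,
        0.00024538]), 'effort': array([ 1.28064348e-03, -4.46975183e+01, -2.91244715e+01, -3.56701439e-04,
        6.24521374e-03, -4.01040506e-05]), 'eef_pos': array([0.14529938, 0.52997995, 0.23057614]), 'tool_rot': array([-2.61811054e-04,  1.33502138e-01,  9.91048192e-01, -7.69565573e-04]), 'wrist_force': array([-0.13043142,  0.25848449,  0.26866325]), 'ft_torque': array([-0.02859671,  0.01658073, -0.00891079]), 'grip_force': 0.0, 'finger_gap': 1.0008837901102217} -0.0187
```

View pics/top0.png

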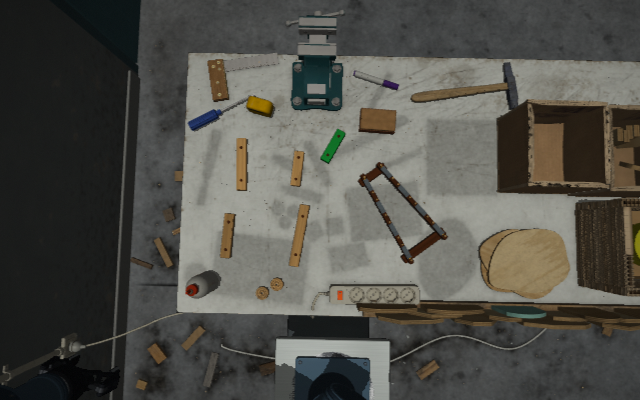

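View pics/scene0.png

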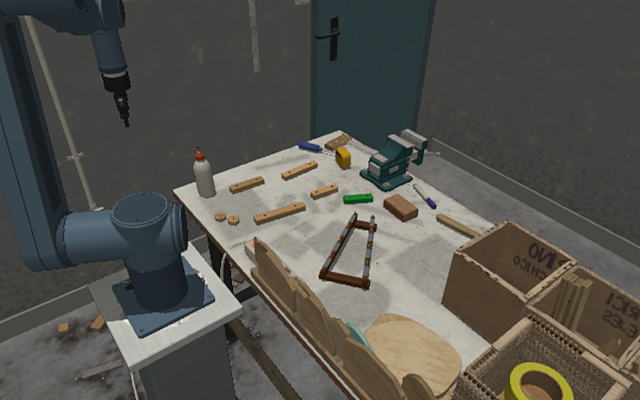

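The top view shows four plain bars: (242,164), (297,168), (228,235) and (300,235). The green look-alike is at (333,146). The frame's wide end is near (425,248) and its narrow end near (372,172). I'll segment and measure them, then confirm in an enlarged crop.

```bash
cat > h.py <<'E'
import cv2,numpy as np
from cell import ctrl
def ray(c,uv):
    uv=np.atleast_2d(np.float64(uv)); x=(uv[:,0]-c["cx"])/c["fx"]; y=(uv[:,1]-c["cy"])/c["fy"]
    if c.get("fish"):
        r=np.hypot(x,y)+1e-12; d=np.c_[x/r*np.sin(r),-y/r*np.sin(r),-np.cos(r)]
    else: d=np.c_[x,-y,-np.ones_like(x)]
    M=c["world_from_camera"]; return M[:3,3],d@M[:3,:3].T
def toz(c,uv,z):
    o,d=ray(c,uv); return (o+d*((z-o[2])/d[:,2])[:,None])[:,:2]
def cam(n):
    c=ctrl.read_camera(n); c["fish"]=n=="wrist"; return c
def proj(c,P):
    M=np.linalg.inv(c["world_from_camera"]); p=np.atleast_2d(P)@M[:3,:3].T+M[:3,3]
    x,y,z=p[:,0],-p[:,1],-p[:,2]
    if c["fish"]:
        r=np.hypot(x,y)+1e-12; t=np.arctan2(r,z); x,y=x/r*t,y/r*t
    else: x,y=x/z,y/z
    return np.c_[x*c["fx"]+c["cx"],y*c["fy"]+c["cy"]]
def woodmask(img):
    h=cv2.cvtColor(img,cv2.COLOR_RGB2HSV)
    return cv2.inRange(h,(8,70,90),(24,255,255))
def rects(c,z,box=None,amin=200):
    m=woodmask(c["image"]); m=cv2.morphologyEx(m,cv2.MORPH_CLOSE,np.ones((5,5)))
    out=[]
    for k in cv2.findContours(m,cv2.RETR_EXTERNAL,cv2.CHAIN_APPROX_NONE)[0]:
        if cv2.contourArea(k)<amin: continue
        w=toz(c,k[:,0],z); (cx,cy),(a,b),t=cv2.minAreaRect(np.float32(w*1000))
        if a<b: a,b,t=b,a,t+90
        out.append((np.mean(k[:,0],0).round(),round(cx),round(cy),round(a),round(b),round((t+90)%180-90,1)))
    return out
E
python3 - <<'E'
from h import *
c=cam("top"); 
for r in rects(c,.02): 
    if r[0][0]<340 and r[0][0]>185 and 120<r[0][1]<300:print(r)
im=c["image"][:,:,::-1]
cr=im[120:270,205:455]; cv2.imwrite("pics/crop1.png",cv2.resize(cr,None,fx=3.2,fy=3.2,interpolation=cv2.INTER_CUBIC))
E
```

```text
(array([269., 288.]), 288, 177, 80, 34, -59.2)
(array([227., 235.]), 432, 300, 123, 26, -3.9)
(array([298., 235.]), 437, 99, 173, 27, -8.7)
(array([297., 168.]), 625, 110, 99, 28, -6.6)
(array([241., 164.]), 634, 268, 146, 25, 2.0)
```

View pics/crop1.png

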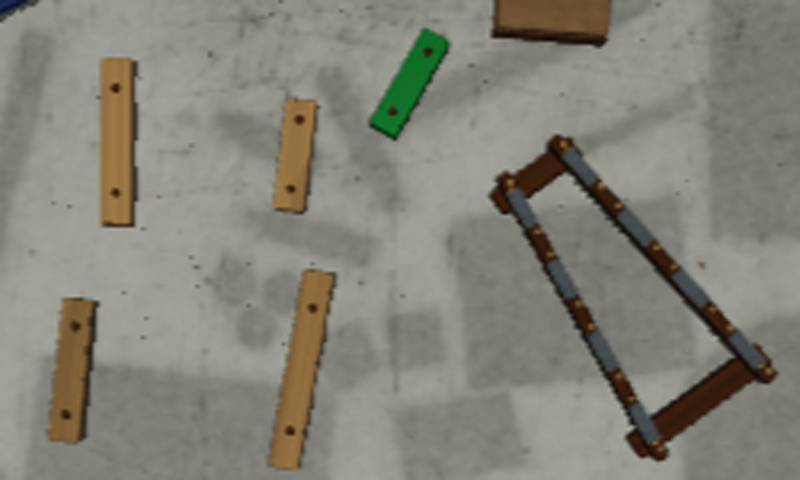

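The crop confirms that the plain shortest bar (297,168) is bar_4 and the green one (333,146) is the decoy. The measured lengths 173, 146, 123 and 99 mm match bars 1 to 4. Next I'll fit the frame from the 8 pad centres, read from the crop.

```bash
cat >> h.py <<'E'
G=[.108,.093,.078,.062]
MP=np.array([[.07*i,s*G[i]/2] for i in range(4) for s in(1,-1)])
def fitpads(W):
    A=MP-MP.mean(0);B=W-W.mean(0);t=np.arctan2((A[:,0]*B[:,1]-A[:,1]*B[:,0]).sum(),(A*B).sum())
    R=np.array([[np.cos(t),-np.sin(t)],[np.sin(t),np.cos(t)]]); o=W.mean(0)-R@MP.mean(0)
    return R,o,t
def goto(x,y,z,close,s=None):
    """units to go: shifts in the present tool axes, and turn (closing line at angle close, deg)"""
    s=s or ctrl.sense(); w,a,b,q=s["tool_rot"]
    from scipy.spatial.transform import Rotation as Ro
    R=Ro.from_quat([a,b,q,w]).as_matrix(); d=np.array([x,y,z])-s["eef_pos"]
    cur=np.degrees(np.arctan2(R[1,1],R[0,1])); t=(close-cur+90)%180-90
    print("at",s["eef_pos"].round(4),"close",round(cur,1),"units",(R.T@d/.05).round(2),"turn",round(-t/8,2),"q6",s["qpos"][5].round(2),"gap",round(s["finger_gap"]*85.4,1),"F",s["wrist_force"].round(1),"grip",round(s["grip_force"]),"t",round(s["time_s"],2))
E
python3 - <<'E'
from h import *
c=cam("top")
# left = +y side, wide end first
P=[(645,425),(745,350),(600,352),(691,284),(562,275),(635,224),(520,207),(580,167)]
P=np.array(P)/3.2+[205,120]-.35
W=toz(c,P,.042); R,o,t=fitpads(W)
print(np.degrees(t)); res=(W-(MP@R.T+o))*1000; print(res.round(1).tolist())
print([(np.array([.07*i,0])@R.T+o).round(4).tolist() for i in range(4)])
goto(.625,.110,.12,83.4)
E
```

```text
36.55706150546702
[[-2.5, -1.3], [-1.2, 0.3], [-1.9, 2.0], [2.7, -1.0], [2.7, -0.4], [1.7, -0.2], [-0.2, 1.2], [-1.3, -0.5]]
[[0.4303, -0.239], [0.4866, -0.1973], [0.5428, -0.1556], [0.599, -0.1139]]
at [0.1454 0.5301 0.2308] close 74.7 units [-11.47  -5.56   2.22] turn -1.09 q6 -0.2 gap 85.8 F [0.1 0.1 0.7] grip 0 t 0.2
```

Call:
{"api": "servo_tool", "payload": {"commands": [[-1,-0.2,0,0],[-1,-0.3,0,0],[-1,-0.4,0,0],[-1,-0.5,0,0],[-1,-0.5,0,0]], "fingers": 60, "force": 40}}

```text
time_s: 0.82
eef_pos: [0.3626, 0.3714, 0.2312]
tool_rot: [-0.0, 0.133, 0.991, 0.0]
wrist_force: [0.3, 0.6, 0.2]
finger_gap: 0.701
grip_force: 0.0
```

Call:
{"api": "servo_tool", "payload": {"commands": [[-1,-0.6,0,0],[-1,-0.6,0,0],[-1,-0.6,0.2,0],[-1,-0.6,0.3,0],[-1,-0.6,0.4,0]]}}

```text
time_s: 1.45
eef_pos: [0.5643, 0.1603, 0.1863]
tool_rot: [0.001, 0.134, 0.991, 0.0]
wrist_force: [-0.2, 1.3, -0.6]
finger_gap: 0.703
grip_force: 0.0
```

Call:
{"api": "servo_tool", "payload": {"commands": [[-1,-0.4,0.5,0],[-0.4,-0.2,0.4,0],[0,0,0.4,-0.5],[0,0,0,-0.6],[0,0,0,0]]}}

```text
time_s: 2.08
eef_pos: [0.6222, 0.1142, 0.1207]
tool_rot: [-0.001, 0.058, 0.998, -0.0]
wrist_force: [-0.7, -0.2, 0.0]
finger_gap: 0.7
grip_force: 0.0
```

Run:
```python
from h import *
goto(.625,.110,.12,83.4)
c=cam("wrist"); cv2.imwrite("pics/w1.png",c["image"][:,:,::-1]); print(c["fx"],c["cx"],c["cy"],c["world_from_camera"][:3,3])
for r in rects(c,.02,amin=400): print(r)
c=cam("top")
for r in rects(c,.02): 
    if r[0][0]<340 and r[0][0]>185 and 120<r[0][1]<280:print(r)
```

```text
at [0.6222 0.1142 0.1207] close 83.4 units [-0.06 -0.08  0.01] turn 0.0 q6 -1.45 gap 59.8 F [-0.7 -0.2  0. ] grip 0 t 2.08
309.70691628693146 317.6481778203165 193.4398964095765 [0.54405649 0.12322431 0.26329427]
(array([ 63., 353.]), 858, -354, 262, 25, -80.3)
(array([432., 357.]), 844, 236, 67, 46, 71.9)
(array([116., 319.]), 754, -158, 77, 36, -53.7)
(array([311., 156.]), 590, 114, 25, 24, -7.5)
(array([485., 182.]), 636, 269, 148, 27, 1.9)
(array([270.,  65.]), 514, 89, 27, 21, 81.5)
(array([507.,  16.]), 478, 298, 34, 27, -3.9)
(array([226., 236.]), 432, 300, 123, 27, -3.9)
```

View pics/w1.png

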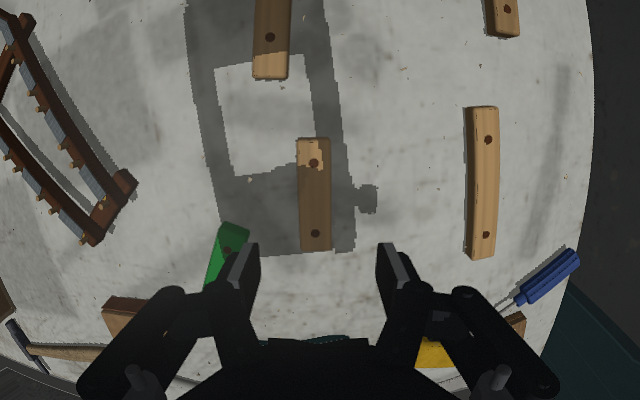

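The wrist view shows bar_4 under the gripper, with corners near (298,138), (329,138), (332,251) and (300,251). The green bar is at (228,250), clear of the left finger. Next I'll check the position and descend.

Run:
```python
from h import *
c=cam("wrist"); w=toz(c,[(298,138),(329,138),(332,251),(300,251)],.02)*1000
print(w.round(),w.mean(0).round(), cv2.minAreaRect(np.float32(w)))
goto(w.mean(0)[0]/1000,w.mean(0)[1]/1000,.003,83.4)
```

```text
[[576. 104.]
 [579. 129.]
 [679. 121.]
 [676.  92.]] [627. 112.] ((627.3117065429688, 112.46602630615234), (28.622636795043945, 100.3814926147461), 83.37677001953125)
at [0.6226 0.1145 0.1217] close 83.4 units [-0.1  -0.05  2.37] turn -0.0 q6 -1.45 gap 60.0 F [-0.3 -0.2 -1.1] grip 0 t 2.23
```

Call:
{"api": "servo_tool", "payload": {"commands": [[-0.09,-0.05,0.8,0],[0,0,0.8,0],[0,0,0.5,0],[0,0,0.25,0],[0,0,0,0]], "fingers": 50}}

```text
time_s: 2.85
eef_pos: [0.6264, 0.1115, 0.0035]
tool_rot: [-0.0, 0.057, 0.998, -0.0]
wrist_force: [-0.1, 0.3, 0.0]
finger_gap: 0.585
grip_force: 0.0
```

Call:
{"api": "servo_tool", "payload": {"commands": [[0,0,0,0],[0,0,0,0],[0,0,0,0],[0,0,0,0],[0,0,0,0]], "fingers": 15, "force": 40}}

```text
time_s: 3.48
eef_pos: [0.6279, 0.1114, 0.0055]
tool_rot: [0.002, 0.057, 0.998, 0.0]
wrist_force: [0.3, -0.4, 5.8]
finger_gap: 0.32
grip_force: 41.3
```

Call:
{"api": "servo_tool", "payload": {"commands": [[0,0,-0.3,0],[0,0,-0.7,0],[0,0,-1,0],[0,0,-0.5,0],[0,0,0,0]]}}

```text
time_s: 4.1
eef_pos: [0.6283, 0.1114, 0.1323]
tool_rot: [0.003, 0.057, 0.998, 0.0]
wrist_force: [-0.7, 0.8, 0.1]
finger_gap: 0.312
grip_force: 40.5
```

Run:
```python
from h import *
goto(.599,-.1139,.13,36.56)
c=cam("wrist"); cv2.imwrite("pics/w2.png",c["image"][:,:,::-1])
```

```text
at [0.6283 0.1114 0.1323] close 83.5 units [ 0.07 -4.54  0.04] turn 5.86 q6 -1.46 gap 26.6 F [-0.7  0.8  0.1] grip 41 t 4.1
```

View pics/w2.png

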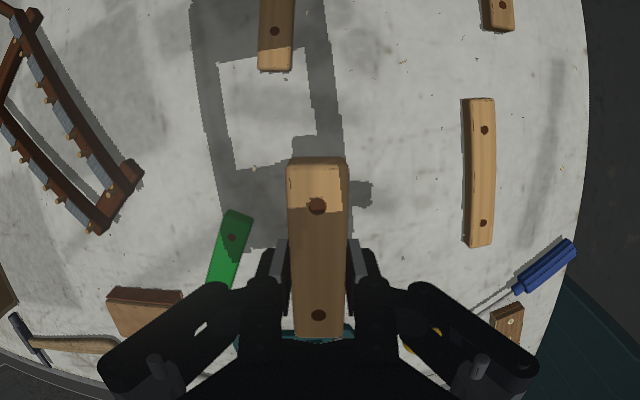

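Bar_4 is gripped squarely and near its middle, with its hole pair at (317,206) and (319,315). Next I turn it, carry it over rest_4, and look from close by.

Call:
{"api": "servo_tool", "payload": {"commands": [[0,0,0,1],[0,0,0,1],[0,0,0,1],[0,0,0,1],[0,0,0,1]]}}

```text
time_s: 4.78
eef_pos: [0.6252, 0.1113, 0.1265]
tool_rot: [-0.002, 0.397, 0.918, -0.001]
wrist_force: [0.1, -0.5, -0.1]
finger_gap: 0.315
grip_force: 40.6
```

Call:
{"api": "servo_tool", "payload": {"commands": [[0,0,0,0.86],[-0.7,-0.7,0,0],[-0.9,-0.8,0,0],[-0.9,-0.8,0,0],[-0.7,-0.75,0,0]]}}

```text
time_s: 5.4
eef_pos: [0.598, -0.1098, 0.1268]
tool_rot: [-0.002, 0.45, 0.893, -0.0]
wrist_force: [0.2, 0.2, 0.3]
finger_gap: 0.316
grip_force: 40.5
```

Call:
{"api": "servo_tool", "payload": {"commands": [[0,0,0,0],[0,0,0,0],[0,0,0,0]]}}

```text
time_s: 5.78
eef_pos: [0.5992, -0.1064, 0.1281]
tool_rot: [-0.001, 0.449, 0.894, 0.0]
wrist_force: [-0.3, 0.5, -0.1]
finger_gap: 0.316
grip_force: 40.5
```

Run:
```python
from h import *
goto(.599,-.1139,.13,36.56)
c=cam("wrist"); im=c["image"][:,:,::-1].copy()
R=np.array([[np.cos(.638),-np.sin(.638)],[np.sin(.638),np.cos(.638)]]);o=np.array([.4303,-.239])
for p in proj(c,np.c_[MP@R.T+o,np.full(8,.042)]): cv2.circle(im,tuple(int(v) for v in p),2,(0,0,255),-1)
cv2.imwrite("pics/w3.png",im)
```

```text
at [ 0.5992 -0.1064  0.1281] close 36.7 units [-0.12 -0.09 -0.04] turn 0.01 q6 -1.0 gap 27.0 F [-0.3  0.5 -0.1] grip 41 t 5.78
```

View pics/w3.png

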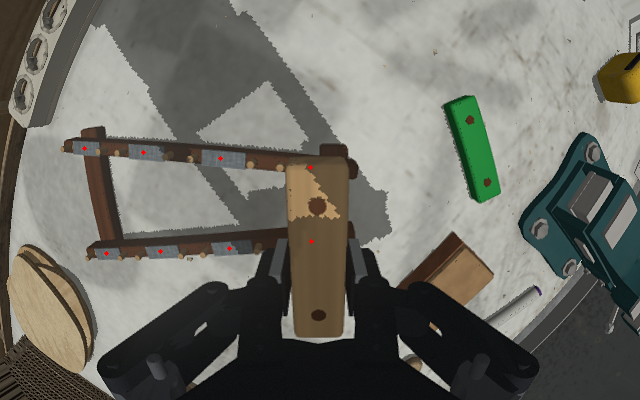

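Run:
```python
from h import *
import h
c=cam("wrist"); im=c["image"]
hsv=cv2.cvtColor(im,cv2.COLOR_RGB2HSV)
dots=[(84,148),(106,253),(143,152),(160,251),(220,158),(230,248)]
# felt: bluish-grey; centroid of the blue-tinted blob near each dot
b=im[:,:,2].astype(int)-im[:,:,0]; m=np.uint8((b>6)&(hsv[:,:,2]<150)&(hsv[:,:,2]>60))
m=cv2.morphologyEx(m,cv2.MORPH_OPEN,np.ones((3,3)))
n,l,st,ce=cv2.connectedComponentsWithStats(m)
P=[]
for d in dots:
    i=l[d[1],d[0]]; print(d,i,st[i].tolist(),ce[i].round(1)); P.append(ce[i])
h.MP=MP[:6]; W=toz(c,P,.042); R,o,t=h.fitpads(W)
print(np.degrees(t),((W-(h.MP@R.T+o))*1000).round(1).tolist())
print([(np.array([.07*i,0])@R.T+o).round(4).tolist() for i in range(4)])
```

```text
(84, 148) 0 [0, 0, 640, 400, 247393] [313.3 199.6]
(106, 253) 21 [96, 249, 23, 10, 163] [106.8 253.6]
(143, 152) 0 [0, 0, 640, 400, 247393] [313.3 199.6]
(160, 251) 18 [155, 246, 8, 12, 64] [159.  251.7]
(220, 158) 11 [213, 151, 30, 17, 330] [226.7 159.9]
(230, 248) 17 [223, 242, 15, 13, 129] [228.9 249.2]
-11.224627302912717 [[112.0, -0.7], [-1.0, -68.5], [44.8, 20.3], [-21.5, -15.9], [-95.6, 27.2], [-38.7, 37.7]]
[[0.4751, -0.1607], [0.5437, -0.1744], [0.6124, -0.188], [0.6811, -0.2016]]
```

Run:
```python
from h import *
import h
c=cam("wrist"); im=c["image"][:,:,::-1]
P=[(86,148),(106.5,253.5),(144,152.5),(162,251),(221.5,158.5),(237,248)]
h.MP=MP[:6]; W=toz(c,P,.042); R,o,t=h.fitpads(W)
print(np.degrees(t),((W-(h.MP@R.T+o))*1000).round(1).tolist())
print([(np.array([.07*i,0])@R.T+o).round(4).tolist() for i in range(4)])
cv2.imwrite("pics/w4.png",cv2.resize(im[115:275,50:300],None,fx=3.2,fy=3.2,interpolation=cv2.INTER_CUBIC))
```

```text
36.97604470354835 [[0.4, 0.8], [-1.6, -1.1], [-1.0, -1.2], [-0.9, 0.2], [-0.5, -1.1], [3.7, 2.3]]
[[0.4325, -0.2385], [0.4884, -0.1964], [0.5444, -0.1543], [0.6003, -0.1122]]
```

View pics/w4.png

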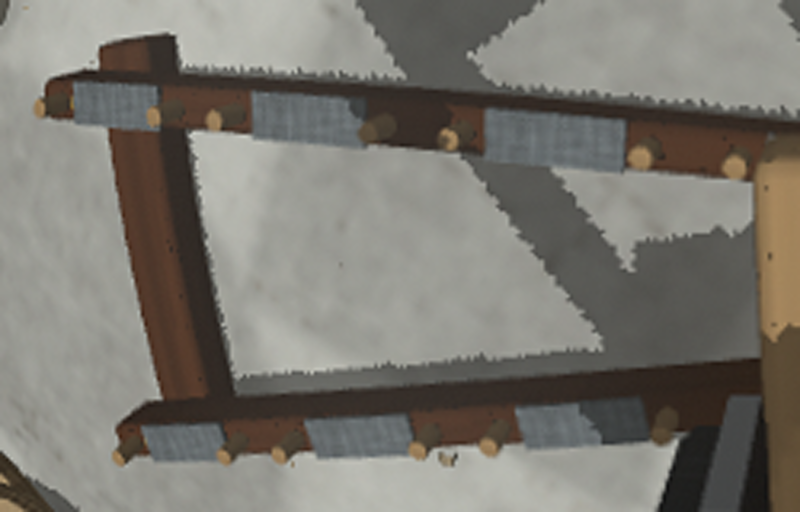

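The enlarged crop shows the pad centres within about 2 px of the fit. I'll take rests at (0.600,-0.113), (0.544,-0.155), (0.4875,-0.197), (0.431,-0.239), with an angle of 36.7°. Next is lowering bar_4.

Run:
```python
from h import *
goto(.600,-.113,.048,36.7)
```

```text
at [ 0.5996 -0.1066  0.1286] close 36.7 units [-0.11 -0.07  1.61] turn -0.0 q6 -1.0 gap 26.8 F [-0.2 -0.3 -0. ] grip 41 t 5.92
```

Call:
{"api": "servo_tool", "payload": {"commands": [[-0.12,-0.07,0.3,0],[0,0,0.6,0],[0,0,0.4,0],[0,0,0.2,0],[0,0,0.08,0]]}}

```text
time_s: 6.55
eef_pos: [0.6, -0.1149, 0.0489]
tool_rot: [-0.001, 0.449, 0.893, -0.0]
wrist_force: [-0.3, -0.5, -0.0]
finger_gap: 0.318
grip_force: 40.5
```

Call:
{"api": "servo_tool", "payload": {"commands": [[0,0,0,0],[0,0,0,0]]}}

```text
time_s: 6.8
eef_pos: [0.6009, -0.1151, 0.0506]
tool_rot: [0.001, 0.449, 0.893, 0.0]
wrist_force: [-0.4, -0.5, -0.1]
finger_gap: 0.32
grip_force: 40.5
```

Run:
```python
from h import *
goto(.600,-.113,.048,36.7)
```

```text
at [ 0.6009 -0.1151  0.0506] close 36.6 units [0.04 0.01 0.05] turn -0.01 q6 -1.01 gap 27.3 F [-0.4 -0.5 -0.1] grip 41 t 6.8
```

Call:
{"api": "servo_tool", "payload": {"commands": [[0.03,0,0.05,0],[0,0,0.03,0],[0,0,0,0]]}}

```text
time_s: 7.18
eef_pos: [0.5997, -0.1137, 0.0475]
tool_rot: [0.001, 0.449, 0.893, 0.0]
wrist_force: [-3.7, 0.6, 8.8]
finger_gap: 0.317
grip_force: 41.6
```

Call:
{"api": "servo_tool", "payload": {"commands": [[0,0,0,0],[0,0,0,0],[0,0,0,0],[0,0,0,0]], "fingers": 50}}

```text
time_s: 7.68
eef_pos: [0.5993, -0.1137, 0.0456]
tool_rot: [-0.0, 0.45, 0.893, -0.0]
wrist_force: [0.3, -1.0, -0.9]
finger_gap: 0.584
grip_force: 0.0
```

Call:
{"api": "servo_tool", "payload": {"commands": [[0,0,-0.4,0],[0,0,-0.9,0],[0,0,-1,0],[0,0,0,0]]}}

```text
time_s: 8.18
eef_pos: [0.6022, -0.1147, 0.1657]
tool_rot: [0.005, 0.449, 0.893, 0.0]
wrist_force: [0.2, 0.0, 0.2]
finger_gap: 0.589
grip_force: 0.0
```

Run:
```python
from h import *
goto(.637,.269,.14,91.9)
c=cam("wrist"); im=c["image"]; cv2.imwrite("pics/w5.png",im[:,:,::-1])
```

```text
at [ 0.6022 -0.1147  0.1657] close 36.6 units [5.75 5.13 0.49] turn -6.91 q6 -1.01 gap 50.3 F [0.2 0.  0.2] grip 0 t 8.18
```

View pics/w5.png

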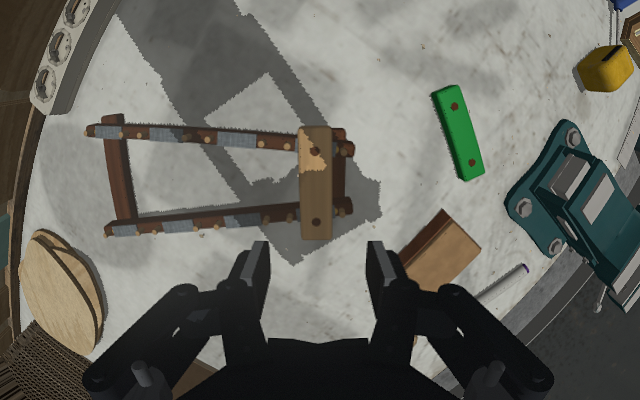

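Bar_4 lies across rest_4, with corners near (301,127), (331,127), (332,239) and (302,239). I'll check its centre numerically, then move to bar_2.

Run:
```python
from h import *
c=cam("wrist"); w=toz(c,[(301,127),(331,127),(332,239),(302,239)],.062)*1000
print(cv2.minAreaRect(np.float32(w)), "expect 600,-113")
```

```text
((597.6864624023438, -109.40034484863281), (26.312307357788086, 96.98457336425781), 36.506107330322266) expect 600,-113
```

Call:
{"api": "servo_tool", "payload": {"commands": [[0.9,0.8,0,0],[1,0.9,0,0],[1,0.9,0,0],[1,0.9,0,0],[1,0.9,0,0]]}}

```text
time_s: 8.9
eef_pos: [0.6271, 0.1969, 0.1584]
tool_rot: [-0.001, 0.45, 0.893, -0.001]
wrist_force: [0.7, 0.1, -0.0]
finger_gap: 0.586
grip_force: 0.0
```

Call:
{"api": "servo_tool", "payload": {"commands": [[0.85,0.73,0,-0.91],[0,0,0,-1],[0,0,0,-1],[0,0,0,-1],[0,0,0,-1]]}}

```text
time_s: 9.52
eef_pos: [0.631, 0.2509, 0.1581]
tool_rot: [-0.002, 0.121, 0.993, -0.001]
wrist_force: [-0.0, 0.1, 0.9]
finger_gap: 0.586
grip_force: 0.0
```

Call:
{"api": "servo_tool", "payload": {"commands": [[0,0,0,-1],[0,0,0,-1],[0,0,0,0],[0,0,0,0]]}}

```text
time_s: 10.02
eef_pos: [0.6317, 0.2509, 0.1595]
tool_rot: [-0.001, -0.015, 1.0, -0.0]
wrist_force: [-0.5, -0.1, 0.4]
finger_gap: 0.587
grip_force: 0.0
```

Run:
```python
from h import *
goto(.637,.269,.004,91.9)
c=cam("wrist"); im=c["image"]; cv2.imwrite("pics/w6.png",im[:,:,::-1])
for r in rects(c,.02,amin=400): print(r)
```

```text
at [0.6317 0.2509 0.1595] close 91.7 units [-0.12  0.36  3.11] turn -0.02 q6 -1.39 gap 50.1 F [-0.5 -0.1  0.4] grip 0 t 10.03
(array([287., 332.]), 829, 218, 72, 42, 76.5)
(array([ 60., 270.]), 775, -129, 110, 68, 86.6)
(array([ 15., 157.]), 607, -176, 123, 39, -53.9)
(array([337., 179.]), 636, 270, 147, 27, 1.7)
(array([376.,  18.]), 476, 299, 40, 27, -3.9)
(array([161.,  35.]), 488, 94, 74, 27, -8.9)
```

Call:
{"api": "servo_tool", "payload": {"commands": [[-0.1,0.37,0.5,0],[0,0,0.9,0],[0,0,0.9,0],[0,0,0.5,0],[0,0,0.28,0]]}}

```text
time_s: 10.7
eef_pos: [0.6356, 0.2695, 0.0048]
tool_rot: [-0.001, -0.016, 1.0, -0.0]
wrist_force: [-0.4, 0.1, -0.2]
finger_gap: 0.586
grip_force: 0.0
```

Call:
{"api": "servo_tool", "payload": {"commands": [[0,0,0,0],[0,0,0,0]]}}

```text
time_s: 10.95
eef_pos: [0.6377, 0.27, 0.0083]
tool_rot: [0.001, -0.016, 1.0, 0.0]
wrist_force: [-0.6, -0.8, -0.0]
finger_gap: 0.58
grip_force: 0.0
```

Run:
```python
from h import *
goto(.6365,.2695,.005,91.8)
```

```text
at [0.6377 0.27   0.0083] close 91.8 units [ 0.02 -0.01  0.07] turn 0.0 q6 -1.36 gap 49.6 F [-0.6 -0.8 -0. ] grip 0 t 10.95
```

Call:
{"api": "servo_tool", "payload": {"commands": [[0,0,0.06,0],[0,0,0,0],[0,0,0,0],[0,0,0,0],[0,0,0,0]], "fingers": 15}}

```text
time_s: 11.58
eef_pos: [0.6375, 0.27, 0.0051]
tool_rot: [0.001, -0.016, 1.0, 0.0]
wrist_force: [-0.6, 0.1, 6.4]
finger_gap: 0.32
grip_force: 41.9
```

Call:
{"api": "servo_tool", "payload": {"commands": [[0,0,0,0],[0,0,-0.3,0],[0,0,-0.7,0],[0,0,-1,0],[0,0,-0.6,0]]}}

```text
time_s: 12.2
eef_pos: [0.6373, 0.27, 0.1373]
tool_rot: [0.002, -0.016, 1.0, 0.0]
wrist_force: [0.9, 0.5, -1.3]
finger_gap: 0.312
grip_force: 41.1
```

Call:
{"api": "servo_tool", "payload": {"commands": [[0,0,0,0.89],[0,0,0,1],[0,0,0,1],[0,0,0,1],[0,0,0,1]]}}

```text
time_s: 12.82
eef_pos: [0.6363, 0.2697, 0.1343]
tool_rot: [-0.0, 0.322, 0.947, -0.0]
wrist_force: [-0.0, 0.6, -0.1]
finger_gap: 0.315
grip_force: 41.1
```

Call:
{"api": "servo_tool", "payload": {"commands": [[0,0,0,1],[0,0,0,1],[-0.6,-0.8,0,0],[-0.7,-1,0,0],[-0.7,-1,0,0]]}}

```text
time_s: 13.45
eef_pos: [0.5834, 0.1045, 0.1342]
tool_rot: [0.0, 0.448, 0.894, -0.0]
wrist_force: [0.8, -0.7, 0.3]
finger_gap: 0.312
grip_force: 41.1
```

Call:
{"api": "servo_tool", "payload": {"commands": [[-0.7,-1,0,0],[-0.7,-1,0,0],[-0.7,-1,0,0],[-0.7,-0.9,0,0],[-0.6,-0.8,0,0]]}}

```text
time_s: 14.08
eef_pos: [0.4967, -0.1729, 0.1346]
tool_rot: [0.0, 0.449, 0.894, -0.0]
wrist_force: [1.5, 0.1, -0.3]
finger_gap: 0.318
grip_force: 41.1
```

Call:
{"api": "servo_tool", "payload": {"commands": [[-0.3,-0.48,0,0],[0,0,0,0],[0,0,0,0]]}}

```text
time_s: 14.45
eef_pos: [0.4873, -0.1967, 0.1341]
tool_rot: [-0.0, 0.448, 0.894, 0.0]
wrist_force: [0.6, 0.1, -0.6]
finger_gap: 0.312
grip_force: 41.1
```

Run:
```python
from h import *
goto(.4875,-.197,.052,36.7)
c=cam("wrist"); im=c["image"]; cv2.imwrite("pics/w7.png",im[:,:,::-1])
```

```text
at [ 0.4873 -0.1967  0.1341] close 36.7 units [-0.01 -0.    1.64] turn 0.0 q6 -1.24 gap 26.6 F [ 0.6  0.1 -0.6] grip 41 t 14.45
```

View pics/w7.png

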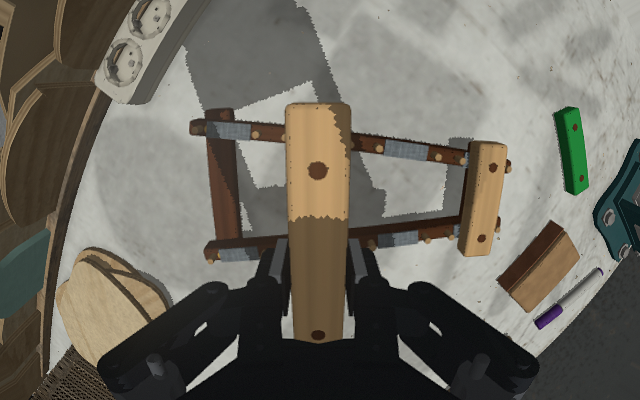

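Bar_2 is over rest_2 and bar_4 sits flat at (483,198). Next I lower bar_2.

Call:
{"api": "servo_tool", "payload": {"commands": [[0,0,0.5,0],[0,0,0.6,0],[0,0,0.3,0],[0,0,0.2,0],[0,0,0.06,0]]}}

```text
time_s: 15.12
eef_pos: [0.4876, -0.1971, 0.0507]
tool_rot: [-0.0, 0.448, 0.894, 0.0]
wrist_force: [-0.4, -0.7, -0.6]
finger_gap: 0.317
grip_force: 41.1
```

Call:
{"api": "servo_tool", "payload": {"commands": [[0,0,0,0],[0,0,0,0]]}}

```text
time_s: 15.38
eef_pos: [0.4878, -0.1977, 0.0515]
tool_rot: [0.001, 0.448, 0.894, -0.0]
wrist_force: [-0.4, 0.4, -1.2]
finger_gap: 0.319
grip_force: 41.1
```

Run:
```python
from h import *
goto(.4875,-.197,.047,36.7)
```

```text
at [ 0.4878 -0.1977  0.0515] close 36.7 units [0.02 0.   0.09] turn 0.0 q6 -1.24 gap 27.3 F [-0.4  0.4 -1.2] grip 41 t 15.38
```

Call:
{"api": "servo_tool", "payload": {"commands": [[0,0,0.05,0],[0,0,0.04,0],[0,0,0,0]]}}

```text
time_s: 15.75
eef_pos: [0.4875, -0.1975, 0.047]
tool_rot: [0.0, 0.448, 0.894, -0.0]
wrist_force: [-2.6, 1.0, 5.9]
finger_gap: 0.316
grip_force: 41.9
```

Call:
{"api": "servo_tool", "payload": {"commands": [[0,0,0,0],[0,0,0,0],[0,0,0,0],[0,0,0,0]], "fingers": 50}}

```text
time_s: 16.25
eef_pos: [0.4873, -0.1973, 0.0462]
tool_rot: [-0.0, 0.448, 0.894, -0.0]
wrist_force: [0.8, 0.2, -0.2]
finger_gap: 0.587
grip_force: 0.0
```

Call:
{"api": "servo_tool", "payload": {"commands": [[0,0,-0.4,0],[0,0,-0.9,0],[0,0,-1,0],[0,0,0,0]]}}

```text
time_s: 16.75
eef_pos: [0.4898, -0.1989, 0.1656]
tool_rot: [0.004, 0.448, 0.894, -0.001]
wrist_force: [-0.1, 0.2, -0.8]
finger_gap: 0.582
grip_force: 0.0
```

Run:
```python
from h import *
goto(.432,.300,.14,86.1)
c=cam("wrist"); im=c["image"]; cv2.imwrite("pics/w8.png",im[:,:,::-1])
```

```text
at [ 0.4898 -0.1989  0.1656] close 36.7 units [8.69 5.04 0.45] turn -6.17 q6 -1.24 gap 49.7 F [-0.1  0.2 -0.8] grip 0 t 16.75
```

View pics/w8.png

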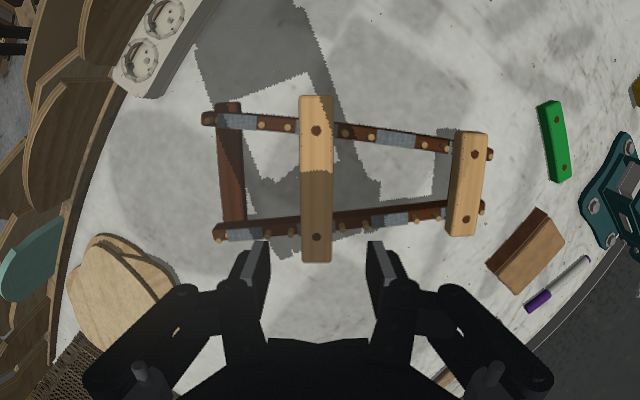

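Bar_2 (316,180) is seated between its pins and bar_4 is still good. Next is bar_3.

Call:
{"api": "servo_tool", "payload": {"commands": [[0.8,0.4,0,0],[1,0.58,0,0],[1,0.58,0,0],[1,0.58,0,0],[1,0.58,0,0]]}}

```text
time_s: 17.42
eef_pos: [0.4514, 0.0781, 0.1599]
tool_rot: [-0.001, 0.448, 0.894, -0.0]
wrist_force: [0.3, -0.1, -0.5]
finger_gap: 0.585
grip_force: 0.0
```

Call:
{"api": "servo_tool", "payload": {"commands": [[1,0.58,0,0],[1,0.58,0,0],[1,0.58,0,0],[0.87,0.58,0,0],[0,0,0,-1]]}}

```text
time_s: 18.05
eef_pos: [0.4282, 0.3039, 0.1595]
tool_rot: [-0.001, 0.381, 0.924, -0.001]
wrist_force: [0.7, -0.2, -0.6]
finger_gap: 0.584
grip_force: 0.0
```

Call:
{"api": "servo_tool", "payload": {"commands": [[0,0,0,-1],[0,0,0,-1],[0,0,0,-1],[0,0,0,-1],[0,0,0,-1]]}}

```text
time_s: 18.68
eef_pos: [0.429, 0.3003, 0.1595]
tool_rot: [-0.002, 0.044, 0.999, -0.001]
wrist_force: [0.2, -0.0, -0.3]
finger_gap: 0.586
grip_force: 0.0
```

Call:
{"api": "servo_tool", "payload": {"commands": [[0,0,0,-0.17],[0,0,0,0],[0,0,0,0]]}}

```text
time_s: 19.05
eef_pos: [0.4298, 0.3007, 0.161]
tool_rot: [-0.0, 0.035, 0.999, -0.0]
wrist_force: [0.8, -0.1, -0.3]
finger_gap: 0.582
grip_force: 0.0
```

Run:
```python
from h import *
goto(.432,.300,.005,86.1)
c=cam("wrist"); im=c["image"]; cv2.imwrite("pics/w9.png",im[:,:,::-1])
for r in rects(c,.02,amin=400): print(r)
```

```text
at [0.4298 0.3007 0.161 ] close 86.0 units [-0.05 -0.01  3.12] turn -0.01 q6 -1.1 gap 49.7 F [ 0.8 -0.1 -0.3] grip 0 t 19.05
(array([ 51., 315.]), 637, -183, 117, 45, -53.9)
(array([139., 194.]), 438, 102, 173, 28, -9.0)
(array([318., 146.]), 398, 306, 55, 25, -4.4)
(array([167.,  64.]), 302, 164, 33, 31, 86.3)
(array([202.,  35.]), 281, 203, 33, 24, -88.3)
```

Call:
{"api": "servo_tool", "payload": {"commands": [[-0.05,0.02,0.5,0],[0,0,0.9,0],[0,0,0.9,0],[0,0,0.5,0],[0,0,0.3,0]]}}

```text
time_s: 19.73
eef_pos: [0.432, 0.3014, 0.005]
tool_rot: [-0.001, 0.034, 0.999, -0.0]
wrist_force: [-0.1, 0.0, -0.1]
finger_gap: 0.588
grip_force: 0.0
```

Call:
{"api": "servo_tool", "payload": {"commands": [[0,0,0,0],[0,0,0,0]]}}

```text
time_s: 19.98
eef_pos: [0.4335, 0.302, 0.0073]
tool_rot: [0.001, 0.034, 0.999, 0.0]
wrist_force: [-0.4, 0.9, -0.2]
finger_gap: 0.585
grip_force: 0.0
```

Run:
```python
from h import *
goto(.4325,.3015,.005,86.1)
```

```text
at [0.4335 0.302  0.0073] close 86.1 units [ 0.02 -0.01  0.05] turn -0.0 q6 -1.11 gap 49.9 F [-0.4  0.9 -0.2] grip 0 t 19.98
```

Call:
{"api": "servo_tool", "payload": {"commands": [[0,0,0.04,0],[0,0,0,0],[0,0,0,0],[0,0,0,0],[0,0,0,0]], "fingers": 15}}

```text
time_s: 20.6
eef_pos: [0.4334, 0.302, 0.0054]
tool_rot: [0.001, 0.034, 0.999, 0.0]
wrist_force: [0.0, -1.0, 6.6]
finger_gap: 0.316
grip_force: 41.2
```

Call:
{"api": "servo_tool", "payload": {"commands": [[0,0,0,0],[0,0,-0.3,0],[0,0,-0.7,0],[0,0,-1,0],[0,0,-0.6,0]]}}

```text
time_s: 21.22
eef_pos: [0.4332, 0.3019, 0.1375]
tool_rot: [0.001, 0.034, 0.999, 0.001]
wrist_force: [0.9, 0.1, -0.9]
finger_gap: 0.317
grip_force: 40.5
```

Call:
{"api": "servo_tool", "payload": {"commands": [[0,0,0,1],[0,0,0,1],[0,0,0,1],[0,0,0,1],[0,0,0,1]]}}

```text
time_s: 21.85
eef_pos: [0.4323, 0.3015, 0.135]
tool_rot: [0.0, 0.376, 0.927, 0.0]
wrist_force: [-0.2, -0.2, -0.4]
finger_gap: 0.319
grip_force: 40.4
```

Call:
{"api": "servo_tool", "payload": {"commands": [[0,0,0,1],[0,0,0,0.18],[-0.7,-0.3,0,0],[-1,-0.43,0,0],[-1,-0.43,0,0]]}}

```text
time_s: 22.48
eef_pos: [0.4668, 0.1575, 0.1348]
tool_rot: [0.0, 0.447, 0.894, 0.0]
wrist_force: [-0.3, 0.5, -0.5]
finger_gap: 0.315
grip_force: 40.4
```

Call:
{"api": "servo_tool", "payload": {"commands": [[-1,-0.43,0,0],[-1,-0.43,0,0],[-1,-0.43,0,0],[-1,-0.43,0,0],[-0.9,-0.43,0,0]]}}

```text
time_s: 23.1
eef_pos: [0.5269, -0.104, 0.1348]
tool_rot: [0.0, 0.448, 0.894, 0.0]
wrist_force: [0.0, 0.6, 0.1]
finger_gap: 0.316
grip_force: 40.4
```

Call:
{"api": "servo_tool", "payload": {"commands": [[-0.7,-0.25,0,0],[-0.35,-0.13,0,0],[0,0,0,0],[0,0,0,0]]}}

```text
time_s: 23.6
eef_pos: [0.5422, -0.1539, 0.1342]
tool_rot: [-0.001, 0.448, 0.894, 0.0]
wrist_force: [0.4, 1.0, -0.9]
finger_gap: 0.313
grip_force: 40.4
```

Run:
```python
from h import *
goto(.544,-.155,.052,36.7)
c=cam("wrist"); im=c["image"]; cv2.imwrite("pics/w10.png",im[:,:,::-1])
```

```text
at [ 0.5422 -0.1539  0.1342] close 36.7 units [-0.04  0.02  1.64] turn 0.0 q6 -1.12 gap 26.7 F [ 0.4  1.  -0.9] grip 40 t 23.6
```

View pics/w10.png

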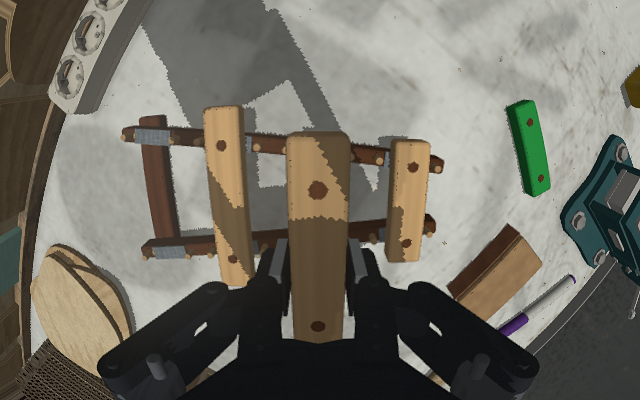

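Bar_3 is over rest_3, between the seated bar_2 and bar_4, with clear gaps for the fingers. I'll lower it and release with a smaller opening.

Call:
{"api": "servo_tool", "payload": {"commands": [[-0.03,0.02,0.5,0],[0,0,0.6,0],[0,0,0.3,0],[0,0,0.2,0],[0,0,0.06,0]]}}

```text
time_s: 24.28
eef_pos: [0.5445, -0.1558, 0.0512]
tool_rot: [-0.0, 0.449, 0.894, 0.0]
wrist_force: [0.7, -0.7, 0.0]
finger_gap: 0.315
grip_force: 40.4
```

Call:
{"api": "servo_tool", "payload": {"commands": [[0,0,0,0],[0,0,0,0]]}}

```text
time_s: 24.52
eef_pos: [0.545, -0.1564, 0.0521]
tool_rot: [0.001, 0.449, 0.894, -0.0]
wrist_force: [0.7, -0.9, -0.6]
finger_gap: 0.317
grip_force: 40.4
```

Run:
```python
from h import *
goto(.544,-.155,.047,36.7)
```

```text
at [ 0.545  -0.1564  0.0521] close 36.7 units [0.03 0.   0.1 ] turn -0.01 q6 -1.12 gap 27.1 F [ 0.7 -0.9 -0.6] grip 40 t 24.52
```

Call:
{"api": "servo_tool", "payload": {"commands": [[0.02,0,0.05,0],[0,0,0.05,0],[0,0,0,0]]}}

```text
time_s: 24.9
eef_pos: [0.5439, -0.1553, 0.0473]
tool_rot: [0.0, 0.449, 0.894, -0.0]
wrist_force: [-2.1, 1.7, 8.2]
finger_gap: 0.319
grip_force: 41.4
```

Call:
{"api": "servo_tool", "payload": {"commands": [[0,0,0,0],[0,0,0,0],[0,0,0,0],[0,0,0,0]], "fingers": 42}}

```text
time_s: 25.4
eef_pos: [0.5438, -0.1553, 0.0461]
tool_rot: [-0.0, 0.449, 0.894, -0.0]
wrist_force: [0.7, 0.3, -0.5]
finger_gap: 0.493
grip_force: 0.0
```

Call:
{"api": "servo_tool", "payload": {"commands": [[0,0,-0.4,0],[0,0,-0.9,0],[0,0,-1,0],[0,0,0,0]]}}

```text
time_s: 25.9
eef_pos: [0.5466, -0.1566, 0.1659]
tool_rot: [0.005, 0.449, 0.894, -0.0]
wrist_force: [0.0, 0.0, -0.4]
finger_gap: 0.492
grip_force: 0.0
```

Call:
{"api": "servo_tool", "payload": {"commands": [[0.8,0.2,0,0],[1,0.26,0,0],[1,0.26,0,0],[1,0.26,0,0],[1,0.26,0,0]], "fingers": 52}}

```text
time_s: 26.52
eef_pos: [0.449, 0.0756, 0.1604]
tool_rot: [-0.001, 0.449, 0.893, -0.0]
wrist_force: [0.0, 0.4, 0.1]
finger_gap: 0.606
grip_force: 0.0
```

Call:
{"api": "servo_tool", "payload": {"commands": [[0.57,0.12,0,0],[0,0,0,-1],[0,0,0,-1],[0,0,0,-1],[0,0,0,-1]]}}

```text
time_s: 27.15
eef_pos: [0.4374, 0.1008, 0.1603]
tool_rot: [-0.001, 0.183, 0.983, -0.0]
wrist_force: [-0.1, -0.3, -0.3]
finger_gap: 0.607
grip_force: 0.0
```

Call:
{"api": "servo_tool", "payload": {"commands": [[0,0,0,-1],[0,0,0,-0.55],[0,0,0,0],[0,0,0,0]]}}

```text
time_s: 27.65
eef_pos: [0.4378, 0.1007, 0.1608]
tool_rot: [-0.0, 0.079, 0.997, -0.0]
wrist_force: [-0.6, -1.1, 0.8]
finger_gap: 0.612
grip_force: 0.0
```

Run:
```python
from h import *
goto(.438,.1005,.005,81.1)
c=cam("wrist"); im=c["image"]; cv2.imwrite("pics/w11.png",im[:,:,::-1])
for r in rects(c,.02,amin=400): print(r)
```

```text
at [0.4378 0.1007 0.1608] close 81.0 units [-0.01 -0.    3.12] turn -0.02 q6 -1.44 gap 52.2 F [-0.6 -1.1  0.8] grip 0 t 27.65
(array([123., 304.]), 575, -199, 146, 32, -53.2)
(array([ 81., 261.]), 504, -250, 175, 43, -53.1)
(array([309., 128.]), 386, 103, 70, 15, -9.0)
(array([29., 39.]), 185, -223, 171, 62, 84.1)
(array([358.,  28.]), 302, 159, 34, 33, 83.5)
(array([395.,   6.]), 286, 198, 34, 16, 87.0)
```

View pics/w11.png

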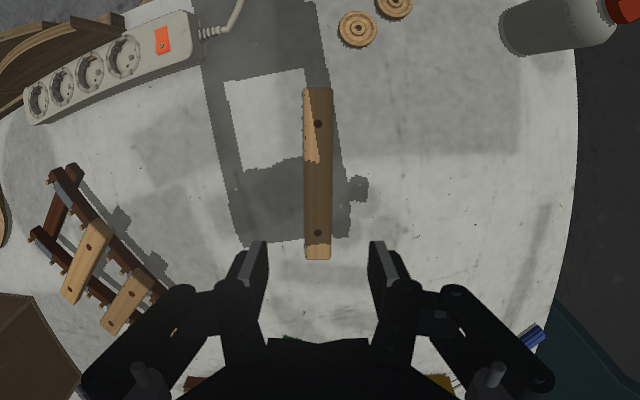

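Bar_1 lies between the open fingers, with ends at (318,88) and (318,259), and the bottle is far off at (560,25). I'll check its centre and descend.

Run:
```python
from h import *
c=cam("wrist"); w=toz(c,[(303,88),(333,88),(331,259),(305,259)],.02)*1000
print(cv2.minAreaRect(np.float32(w)),w.mean(0))
```

```text
((438.1410827636719, 101.20848846435547), (27.354724884033203, 172.26429748535156), 80.94612121582031) [438.13503755 101.13712878]
```

Call:
{"api": "servo_tool", "payload": {"commands": [[0,0,0.5,0],[0,0,0.9,0],[0,0,0.9,0],[0,0,0.5,0],[0,0,0.3,0]]}}

```text
time_s: 28.38
eef_pos: [0.4373, 0.1007, 0.0048]
tool_rot: [-0.001, 0.078, 0.997, -0.0]
wrist_force: [0.2, -0.0, 0.5]
finger_gap: 0.609
grip_force: 0.0
```

Call:
{"api": "servo_tool", "payload": {"commands": [[0,0,0,0],[0,0,0,0]]}}

```text
time_s: 28.62
eef_pos: [0.4387, 0.1007, 0.0068]
tool_rot: [0.0, 0.078, 0.997, 0.0]
wrist_force: [0.7, -0.7, -0.1]
finger_gap: 0.61
grip_force: 0.0
```

Run:
```python
from h import *
goto(.438,.1005,.005,81.1)
```

```text
at [0.4387 0.1007 0.0068] close 81.0 units [ 0.01 -0.01  0.04] turn -0.01 q6 -1.44 gap 52.1 F [ 0.7 -0.7 -0.1] grip 0 t 28.62
```

Call:
{"api": "servo_tool", "payload": {"commands": [[0,0,0.03,0],[0,0,0,0],[0,0,0,0],[0,0,0,0],[0,0,0,0]], "fingers": 15}}

```text
time_s: 29.25
eef_pos: [0.4388, 0.1007, 0.0056]
tool_rot: [0.001, 0.078, 0.997, 0.0]
wrist_force: [-1.4, -0.1, 5.3]
finger_gap: 0.317
grip_force: 40.6
```

Call:
{"api": "servo_tool", "payload": {"commands": [[0,0,0,0],[0,0,-0.3,0],[0,0,-0.7,0],[0,0,-1,0],[0,0,-0.6,0]]}}

```text
time_s: 29.88
eef_pos: [0.4387, 0.1007, 0.1371]
tool_rot: [0.001, 0.078, 0.997, 0.0]
wrist_force: [0.2, 1.0, -0.6]
finger_gap: 0.312
grip_force: 39.9
```

Call:
{"api": "servo_tool", "payload": {"commands": [[0,0,0,1],[0,0,0,1],[0,0,0,1],[0,0,0,1],[0,0,0,1]]}}

```text
time_s: 30.5
eef_pos: [0.4378, 0.1007, 0.1347]
tool_rot: [-0.0, 0.416, 0.909, -0.0]
wrist_force: [0.2, -0.9, -1.0]
finger_gap: 0.317
grip_force: 39.9
```

Call:
{"api": "servo_tool", "payload": {"commands": [[0,0,0,0.54],[-0.6,-0.5,0,0],[-0.9,-0.7,0,0],[-0.9,-0.7,0,0],[-0.9,-0.7,0,0]]}}

```text
time_s: 31.12
eef_pos: [0.4323, -0.1109, 0.135]
tool_rot: [0.0, 0.448, 0.894, 0.0]
wrist_force: [1.2, 0.4, -0.1]
finger_gap: 0.316
grip_force: 39.9
```

Call:
{"api": "servo_tool", "payload": {"commands": [[-0.9,-0.7,0,0],[-0.7,-0.55,0,0],[-0.46,-0.33,0,0],[0,0,0,0],[0,0,0,0]]}}

```text
time_s: 31.75
eef_pos: [0.4305, -0.2381, 0.1345]
tool_rot: [-0.001, 0.448, 0.894, 0.0]
wrist_force: [0.2, 0.7, -0.0]
finger_gap: 0.315
grip_force: 39.9
```

Run:
```python
from h import *
goto(.431,-.239,.052,36.7)
```

```text
at [ 0.4305 -0.2381  0.1345] close 36.7 units [-0.02 -0.    1.65] turn 0.0 q6 -1.37 gap 26.9 F [ 0.2  0.7 -0. ] grip 40 t 31.75
```

Call:
{"api": "servo_tool", "payload": {"commands": [[-0.01,0,0.5,0],[0,0,0.6,0],[0,0,0.3,0],[0,0,0.2,0],[0,0,0.06,0]]}}

```text
time_s: 32.38
eef_pos: [0.4314, -0.2391, 0.0517]
tool_rot: [-0.0, 0.448, 0.894, 0.0]
wrist_force: [0.6, 0.2, 0.2]
finger_gap: 0.315
grip_force: 39.9
```

Call:
{"api": "servo_tool", "payload": {"commands": [[0,0,0,0],[0,0,0,0]]}}

```text
time_s: 32.62
eef_pos: [0.4317, -0.2399, 0.0525]
tool_rot: [0.001, 0.448, 0.894, -0.0]
wrist_force: [-0.0, 0.3, 0.3]
finger_gap: 0.318
grip_force: 39.9
```

Run:
```python
from h import *
goto(.431,-.239,.047,36.7)
```

```text
at [ 0.4317 -0.2399  0.0525] close 36.7 units [ 0.02 -0.    0.11] turn 0.0 q6 -1.37 gap 27.1 F [-0.   0.3  0.3] grip 40 t 32.62
```

Call:
{"api": "servo_tool", "payload": {"commands": [[0.02,0,0.06,0],[0,0,0.05,0],[0,0,0,0]]}}

```text
time_s: 33.0
eef_pos: [0.4307, -0.2387, 0.0476]
tool_rot: [0.0, 0.448, 0.894, -0.0]
wrist_force: [-3.1, 2.3, 12.7]
finger_gap: 0.313
grip_force: 41.4
```

Call:
{"api": "servo_tool", "payload": {"commands": [[0,0,0,0],[0,0,0,0],[0,0,0,0],[0,0,0,0]], "fingers": 44}}

```text
time_s: 33.5
eef_pos: [0.4305, -0.2386, 0.0461]
tool_rot: [-0.0, 0.448, 0.894, 0.0]
wrist_force: [-0.3, -0.1, 0.0]
finger_gap: 0.514
grip_force: 0.0
```

Call:
{"api": "servo_tool", "payload": {"commands": [[0,0,-0.4,0],[0,0,-0.9,0],[0,0,-1,0],[0,0,-1,0],[0,0,0,0]]}}

```text
time_s: 34.12
eef_pos: [0.4327, -0.2404, 0.2156]
tool_rot: [0.004, 0.448, 0.894, -0.001]
wrist_force: [0.5, -0.6, -1.0]
finger_gap: 0.514
grip_force: 0.0
```

Call:
{"api": "servo_tool", "payload": {"commands": [[1,0,0,0],[1,0,0,0],[1,0,0,0],[1,0,0,0],[0.5,0,0,0]]}}

```text
time_s: 34.75
eef_pos: [0.2938, -0.0562, 0.2101]
tool_rot: [-0.001, 0.448, 0.894, 0.0]
wrist_force: [0.3, -0.2, 0.4]
finger_gap: 0.515
grip_force: 0.0
```

Call:
{"api": "servo_tool", "payload": {"commands": [[0,0,0,0],[0,0,0,0]]}}

```text
time_s: 35.0
eef_pos: [0.2965, -0.0589, 0.2111]
tool_rot: [0.0, 0.448, 0.894, -0.0]
wrist_force: [-0.9, -0.9, 0.4]
finger_gap: 0.512
grip_force: 0.0
```

Run:
```python
from h import *
c=cam("top"); im=c["image"][:,:,::-1]
cr=cv2.resize(im[140:280,320:480],None,fx=5,fy=4.2857,interpolation=cv2.INTER_CUBIC) if 0 else cv2.resize(im[140:280,320:480],None,fx=4,fy=4,interpolation=cv2.INTER_CUBIC)
cv2.imwrite("pics/t2.png",cr)
for r in rects(c,.062): 
    if 340<r[0][0]<470 and 140<r[0][1]<280:print(r)
```

```text
(array([424., 241.]), 427, -240, 174, 41, -54.1)
(array([408., 219.]), 486, -196, 149, 49, -54.2)
(array([393., 198.]), 542, -156, 124, 51, -54.3)
(array([378., 178.]), 598, -114, 99, 53, -53.9)
```

View pics/t2.png

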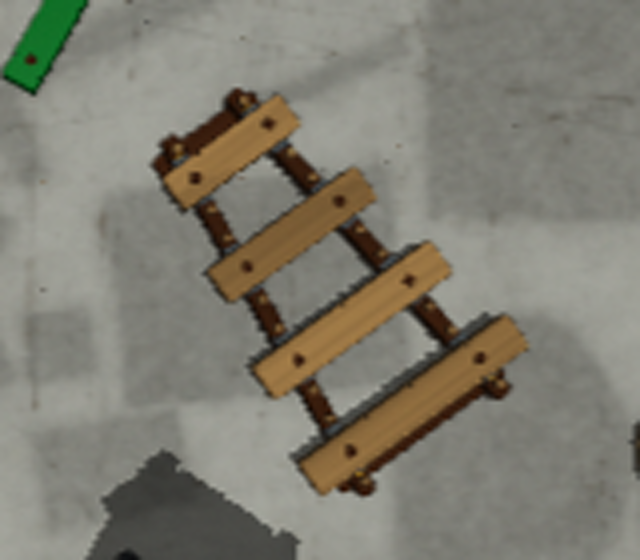

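The top view shows all four bars square across the rails and in order. Their centres are within about 4 mm of the rests, and their lengths match at the seated height (174, 149, 124 and 99 mm). The arm is clear, so I'm handing in.

```bash
python3 -c "
from cell import ctrl
print(ctrl.close_job())"
```

```text
the job is handed in; nothing more can be done
None
```

All four bars are on the frame in order of length, longest at the wide end. In the last top view each lay square and within about 4 mm of its rest's centre; the job is handed in, with no verdict returned.

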